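# Set the crucible board's flip tags

### The job

Bring the flip tags on the crucible board up to date: by pushing with the fingertips, tip over every tag that is wrong, so that the tag in front of each bin with a crucible leans back towards its bin, ring face up, and the tag in front of the empty bin leans forward, bar face up. Push the tags gently and do not pinch them, and leave the crucibles and everything else on the bench where they are.

Things in the scene. Friction and masses are not known exactly. Their poses are not given: they have to be found in the camera images.
- board: crucible board, fixed: base plate 122 (x) x 310 (y) x 6 mm with a rail along its robot side. Origin on the bench under it; +x points from the tags to the bins (away from the robot), y runs along both rows. Tag hinges at x = -30, z = 50 mm; bin middles at x = +30 mm; both at y = -105, -35, 35, 105 mm, one tag straight in front of each bin. Which tag and which full bin is where changes
- tag_a (a joint): lean of this tag, rad: 0 upright; +0.6 at its stop leaning back to the bins (ring face up), -0.6 at its stop leaning forward to the robot (bar face up). Turns freely, slight damping, no spring: pushed past upright it falls to the other stop in about a second. At a stop its free end is 27 mm beside and 39 mm above the hinge, clear for a finger to push it from outside and below
- tag_a_hinge (a point): middle of this tag's hinge axis, fixed; axes as the board's. Tag: white plate 40 mm wide (along the hinge), 6 mm thick, reaching 47 mm from the hinge axis, 18 g. Upright, its face with a raised black ring 26 mm across looks to the robot, its face with a raised black bar 28 x 7 mm to the bins. The ears of its grey clip (58 mm wide) rise 6 mm above the axis, beside the tag
- tag_b (a joint): lean of this tag, rad: 0 upright; +0.6 at its stop leaning back to the bins (ring face up), -0.6 at its stop leaning forward to the robot (bar face up). Turns freely, slight damping, no spring: pushed past upright it falls to the other stop in about a second. At a stop its free end is 27 mm beside and 39 mm above the hinge, clear for a finger to push it from outside and below
- tag_b_hinge (a point): middle of this tag's hinge axis, fixed; axes as the board's. Tag: white plate 40 mm wide (along the hinge), 6 mm thick, reaching 47 mm from the hinge axis, 18 g. Upright, its face with a raised black ring 26 mm across looks to the robot, its face with a raised black bar 28 x 7 mm to the bins. The ears of its grey clip (58 mm wide) rise 6 mm above the axis, beside the tag
- tag_c (a joint): lean of this tag, rad: 0 upright; +0.6 at its stop leaning back to the bins (ring face up), -0.6 at its stop leaning forward to the robot (bar face up). Turns freely, slight damping, no spring: pushed past upright it falls to the other stop in about a second. At a stop its free end is 27 mm beside and 39 mm above the hinge, clear for a finger to push it from outside and below
- tag_c_hinge (a point): middle of this tag's hinge axis, fixed; axes as the board's. Tag: white plate 40 mm wide (along the hinge), 6 mm thick, reaching 47 mm from the hinge axis, 18 g. Upright, its face with a raised black ring 26 mm across looks to the robot, its face with a raised black bar 28 x 7 mm to the bins. The ears of its grey clip (58 mm wide) rise 6 mm above the axis, beside the tag
- tag_d (a joint): lean of this tag, rad: 0 upright; +0.6 at its stop leaning back to the bins (ring face up), -0.6 at its stop leaning forward to the robot (bar face up). Turns freely, slight damping, no spring: pushed past upright it falls to the other stop in about a second. At a stop its free end is 27 mm beside and 39 mm above the hinge, clear for a finger to push it from outside and below
- tag_d_hinge (a point): middle of this tag's hinge axis, fixed; axes as the board's. Tag: white plate 40 mm wide (along the hinge), 6 mm thick, reaching 47 mm from the hinge axis, 18 g. Upright, its face with a raised black ring 26 mm across looks to the robot, its face with a raised black bar 28 x 7 mm to the bins. The ears of its grey clip (58 mm wide) rise 6 mm above the axis, beside the tag
- bin_1: open grey bin 60 x 60 x 22 mm, walls and floor 3 mm, fixed on the board; origin at the middle of its underside. It holds one crucible or nothing
- bin_2: open grey bin 60 x 60 x 22 mm, walls and floor 3 mm, fixed on the board; origin at the middle of its underside. It holds one crucible or nothing
- bin_3: open grey bin 60 x 60 x 22 mm, walls and floor 3 mm, fixed on the board; origin at the middle of its underside. It holds one crucible or nothing
- bin_4: open grey bin 60 x 60 x 22 mm, walls and floor 3 mm, fixed on the board; origin at the middle of its underside. It holds one crucible or nothing
- crucible_1_centre (a point): middle (half-way up) of a loose white porcelain crucible, 44 mm wide at the rim, 32 mm high, standing in a bin, its rim 41 mm above the bench. The bins are four equal open grey boxes 60 x 60 x 22 mm fixed on the board; three hold one crucible each, one is empty
- crucible_2_centre (a point): middle (half-way up) of a loose white porcelain crucible, 44 mm wide at the rim, 32 mm high, standing in a bin, its rim 41 mm above the bench. The bins are four equal open grey boxes 60 x 60 x 22 mm fixed on the board; three hold one crucible each, one is empty
- crucible_3_centre (a point): middle (half-way up) of a loose white porcelain crucible, 44 mm wide at the rim, 32 mm high, standing in a bin, its rim 41 mm above the bench. The bins are four equal open grey boxes 60 x 60 x 22 mm fixed on the board; three hold one crucible each, one is empty
- dropper: bystander: dropper bottle, 36 mm wide, 97 mm high, beside the board; origin at the middle of its underside
- jar: bystander: white jar, 44 mm wide, 59 mm high, at the board's other end; origin at the middle of its underside
- petri_dish: bystander: covered dish, 67 mm wide, 16 mm high, beside the board; origin at the middle of its underside
- stopwatch: bystander: stopwatch, 73 x 62 x 18 mm, between robot and board; origin at the middle of its underside
- rubber_block: bystander: beige rubber block, 26 x 62 x 21 mm, behind the bins; origin at the middle of its underside
Things that resemble listed ones, but are neither listed nor needed, are in the scene too. Leave any green look-alike of the part that bears crucible_3_centre alone. Leave any blue look-alike of the part that bears crucible_1_centre alone.

How it is judged:
At the end, for the whole second after the job is handed in: The tag in front of the empty bin leans forward (joint below -0.5 rad), the other three lean back (joint above +0.5 rad), all at rest (below 0.1 rad/s); no crucible has moved more than 15 mm and no bystander has moved more than 20 mm (((horizontal distance between tag_a_hinge and crucible_1_centre above 0.076 m and horizontal distance between tag_a_hinge and crucible_2_centre above 0.076 m and horizontal distance between tag_a_hinge and crucible_3_centre above 0.076 m and value of joint tag_a below -0.5 rad) or ((horizontal distance between tag_a_hinge and crucible_1_centre below 0.076 m or horizontal distance between tag_a_hinge and crucible_2_centre below 0.076 m or horizontal distance between tag_a_hinge and crucible_3_centre below 0.076 m) and value of joint tag_a above 0.5 rad)) and velocity of joint tag_a between -0.1 and 0.1 rad/s and ((horizontal distance between tag_b_hinge and crucible_1_centre above 0.076 m and horizontal distance between tag_b_hinge and crucible_2_centre above 0.076 m and horizontal distance between tag_b_hinge and crucible_3_centre above 0.076 m and value of joint tag_b below -0.5 rad) or ((horizontal distance between tag_b_hinge and crucible_1_centre below 0.076 m or horizontal distance between tag_b_hinge and crucible_2_centre below 0.076 m or horizontal distance between tag_b_hinge and crucible_3_centre below 0.076 m) and value of joint tag_b above 0.5 rad)) and velocity of joint tag_b between -0.1 and 0.1 rad/s and ((horizontal distance between tag_c_hinge and crucible_1_centre above 0.076 m and horizontal distance between tag_c_hinge and crucible_2_centre above 0.076 m and horizontal distance between tag_c_hinge and crucible_3_centre above 0.076 m and value of joint tag_c below -0.5 rad) or ((horizontal distance between tag_c_hinge and crucible_1_centre below 0.076 m or horizontal distance between tag_c_hinge and crucible_2_centre below 0.076 m or horizontal distance between tag_c_hinge and crucible_3_centre below 0.076 m) and value of joint tag_c above 0.5 rad)) and velocity of joint tag_c between -0.1 and 0.1 rad/s and ((horizontal distance between tag_d_hinge and crucible_1_centre above 0.076 m and horizontal distance between tag_d_hinge and crucible_2_centre above 0.076 m and horizontal distance between tag_d_hinge and crucible_3_centre above 0.076 m and value of joint tag_d below -0.5 rad) or ((horizontal distance between tag_d_hinge and crucible_1_centre below 0.076 m or horizontal distance between tag_d_hinge and crucible_2_centre below 0.076 m or horizontal distance between tag_d_hinge and crucible_3_centre below 0.076 m) and value of joint tag_d above 0.5 rad)) and velocity of joint tag_d between -0.1 and 0.1 rad/s and distance of each of crucible_1_centre, crucible_2_centre, crucible_3_centre from where it was at the start of the episode below 0.015 m and distance of each of dropper, jar, petri_dish, stopwatch, rubber_block from where it was at the start of the episode below 0.02 m); the robot touches nothing.
It fails at once if a tag is pinched: the fingers press on both of its faces at once ((contact force between the fingers and tag_a_c2 above 0.5 N and contact force between the fingers and tag_a_c3 above 0.5 N) or (contact force between the fingers and tag_b_c2 above 0.5 N and contact force between the fingers and tag_b_c3 above 0.5 N) or (contact force between the fingers and tag_c_c2 above 0.5 N and contact force between the fingers and tag_c_c3 above 0.5 N) or (contact force between the fingers and tag_d_c2 above 0.5 N and contact force between the fingers and tag_d_c3 above 0.5 N)).
It fails at once if a tag is pushed hard (over 20 N) (contact force between any of the arm, the fingers and tag_a above 20 N or contact force between any of the arm, the fingers and tag_b above 20 N or contact force between any of the arm, the fingers and tag_c above 20 N or contact force between any of the arm, the fingers and tag_d above 20 N).
It fails at once if a crucible is lifted or shifted (over 15 mm) (distance of any of crucible_1_centre, crucible_2_centre, crucible_3_centre from where it was at the start of the episode above 0.015 m).
It fails at once if a bystander is shifted or lifted (over 20 mm) (distance of any of dropper, jar, petri_dish, stopwatch, rubber_block from where it was at the start of the episode above 0.02 m).
It also fails if it takes over 64 s, if anything falls off the work surface, if the arm or the gripper's body presses on something with over 40 N, if the wrist force passes 120 N, or if a joint passes its speed limit or range.

### The arm

A 7-joint arm with a two-finger parallel gripper is mounted at the origin on a cart in front of the work surface, level with it; the furniture and walls round the work are solid. World frame = base frame: x ahead of the robot, y to its left, z up, the work surface at z = 0. Lengths are in m, angles in rad, forces in N, time in s.
With the tool pointing down it reaches from about 0.35 to 0.9 m from the base axis. Payload 19.9 kg.
Tool frame: the origin (TCP) lies at the centre of the arm's flange, where the gripper is bolted on; the fingertips stand 199 mm ahead of it and the grasp point (between the pads) lies 180 mm ahead of it (arm.grasp_offset is the distance from the TCP to the grasp point, in m); z points along the fingers, x is the direction in which the jaws open and shut, and the axes are right-handed (so a half turn about z gives the same grasp; the last joint's range is limited). The gripper opens to 94 mm and grips with 3 to 60 N. Pads are 16 mm wide; open, the fingers measure 119 mm over their backs; the gripper's body (75 mm by 177 mm) begins 78 mm behind the grasp point.
Start: joints at [-1.22, 0.417, -0.01, 1.614, 0.005, 1.111, -0.053], TCP at [0.239, 0.578, 0.405] pointing down, gripper open.
Joint ranges: [-2.81, 2.81], [-0.39, 2.02], [-1.27, 1.25], [0.06, 2.57], [-1.19, 4.33], [0.19, 2], [-2.82, 2.82]. Speed limits (rad/s): [1.89, 1.89, 2.39, 2.39, 3.01, 3.01, 3.01].

### API

Orientations are given as [roll, pitch, yaw] about the fixed x, y, z axes, in that order (R = Rz(yaw) Ry(pitch) Rx(roll)).
In Python, from cell import arm gives the robot as it stands.
- The arm moves only by the tool servo_tool, never from a script. Its argument "plan" is one flat list of numbers, 7 for each row, row after row: the shift along the tool's x, y, z in cm, then the turn, a rotation vector about the tool's x, y, z in rad, then the opening in per cent of the stroke, from 0 (shut) to 100 (fully open). In form: [tx, ty, tz, ax, ay, az, claw, tx, ty, tz, ax, ay, az, claw, ...]. A call has 1 to 20 rows; each row shifts and turns the commanded pose from where the row before left it, along the tool's axes as they then stand; what a row does not reach is not made up. A row lasts 1/12 s, in which the tool goes at most 41.7 mm and 7.16 degrees, less where a joint would pass 70% of its speed; a pose out of reach is approached as far as the arm can. A call with a gripper value outside its range is refused whole. The fingers move at their own pace and stop on an object; "grip_force" is the grip in N (left out, the last holds). Time passes only in rows, so rows that do not move let the fingers close. It gives the time, the measured TCP pose, the force and the opening at its end, in the units of the state.
- arm.get_state(): the state, without advancing time (a new reading comes with each control period).
- arm.camera(name): name is "scene" or "top" or "wrist"; returns a dict with "image" (384x512x3 uint8, red, green, blue), "depth" (384x512 float32, m along the optical axis (not along the pixel's ray), 0 where there is no reading), "vfov" (degrees; the focal length in pixels is half the picture's height over the tangent of half this angle, whatever the lens; pixels are square), "cx", "cy" (the principal point, pixels), "D" ([k1, k2, p1, p2, k3] as OpenCV has them; the pictures are not rectified), "pose" (4x4, takes a point from camera to world coordinates). Camera axes: x right, y down, z forward; pixel columns grow to the right and rows downward; lengths in m; the calibration is good to about 2 mm. A picture is of the moment at which its call begins.
- arm.finish_job(): hands the job in, once; it reports no verdict.
Trained networks look in a picture, given as the dict that the camera call returned (one of the last four; its "shot" number tells which), for a name from the list of things; names that differ only in an ending like _2 or _b are one class to them, and where a whole thing is asked for, a point or a joint stands for the part that bears it (a point fixed in the world has none). Each returns a list of dicts, best first, with "conf" (0 to 1); they miss things now and then, are a little off and sometimes report something else, mostly with a low value. They report only what shows in the picture. A call takes as long as a camera call. They do not tell look-alikes from the thing itself.
- arm.find_in(picture, target): "centre" ([column, row] in pixels, amid what is visible of it).
- arm.pinpoint(picture, target): "centre" ([column, row] in pixels: a listed point, or the origin of a listed thing).
The state is a dict: "clock": time; "q": joint angles; "qvel": joint speeds; "tau": joint torques, N m; "position": TCP position; "tool_rot": TCP orientation; "contact_force": force on the tool from outside, world axes, zero at the start; "torque": the same for the moment, N m; "finger_gap": finger opening in m.
Only numpy, scipy, OpenCV 4.12 (cv2) and the standard library are available. Lean on these libraries where they do the work, as an engineer would, in place of code of your own. Each camera call takes 0.05 s, during which the arm holds its last target.

## Working session

There is one attempt and no reset: what is moved stays moved. The work goes in short steps, Python scripts to look and compute and a tool call to move; the robot and the scene stay as the last step left them, time stands still between calls to the robot, and variables do not carry over. Pictures are saved under pics/ and viewed, and the job is handed in when it is done.

Besides the shell and the picture viewer there is one more tool, called after "Emit:" as name(argument=value, ...) on one line, values as JSON. servo_tool: Moves the arm, as the interface text tells. Its arguments: {"type":"object","properties":{"plan":{"type":"array","items":{"type":"number"}},"grip_force":{"type":"number"}},"required":["plan"]}

```bash
ls; mkdir -p pics; python3 - <<'E'
from cell import arm
import cv2
s=arm.get_state(); print(s)
for n in ["scene","top","wrist"]:
    p=arm.camera(n); cv2.imwrite(f"pics/{n}0.png",p["image"][:,:,::-1]); print(n,p["vfov"],p["cx"],p["cy"],p["D"],p["pose"].round(3).tolist() if hasattr(p["pose"],'round') else p["pose"],p["shot"])
E
```

```text
pics
{'clock': 0.0, 'q': array([-1.22050163,  0.41797061, -0.01033643,  1.61420663,  0.004683  ,
        1.11073107, -0.0529554 ]), 'qvel': array([ 0.0002925 ,  0.00077851,  0.00073872, -0.00078656,  0.00076881,
       -0.00011642, -0.00022515]), 'tau': array([ 5.36164316e-04, -8.51254535e+01,  6.39034454e-01, -4.26006925e+01,
       -4.89315286e-02,  1.85580557e-02,  1.12519260e-04]), 'position': array([0.23857464, 0.57750951, 0.40401344]), 'tool_rot': array([3.14152647e+00, 1.28976212e-03, 1.17907758e+00]), 'contact_force': array([ 0.1676834 , -0.18650737, -0.25986985]), 'torque': array([ 2.26622137e-02, -1.71410722e-02, -5.94860502e-06]), 'finger_gap': 0.09366764445052271}
scene 56.74521377877799 254.15964688748264 190.6039002272915 [-0.00162843  0.          0.          0.          0.        ] [[0.563, -0.591, 0.578, 0.045], [-0.826, -0.42, 0.375, -0.463], [0.021, -0.689, -0.725, 0.677], [0.0, 0.0, 0.0, 1.0]] 1
top 50.42892452438415 255.92185938403466 192.47391834262962 [-0.11272084  0.          0.          0.          0.        ] [[0.034, -0.971, 0.236, 0.339], [-0.999, -0.032, 0.012, -0.144], [-0.004, -0.236, -0.972, 0.946], [0.0, 0.0, 0.0, 1.0]] 2
wrist 67.3483076226597 262.08404584048407 190.74540656413757 [0.00945786 0.         0.         0.         0.        ] [[0.382, 0.897, 0.222, 0.176], [0.924, -0.371, -0.093, 0.604], [-0.001, 0.24, -0.971, 0.383], [0.0, 0.0, 0.0, 1.0]] 3
```

View pics/scene0.png

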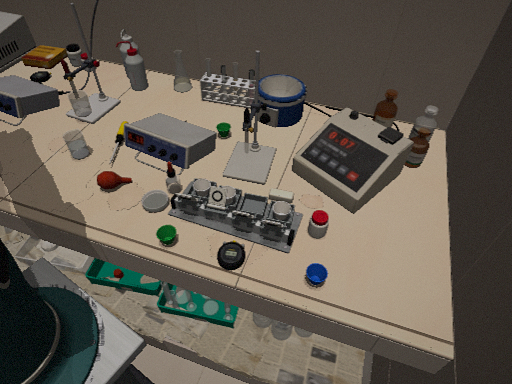

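View pics/top0.png

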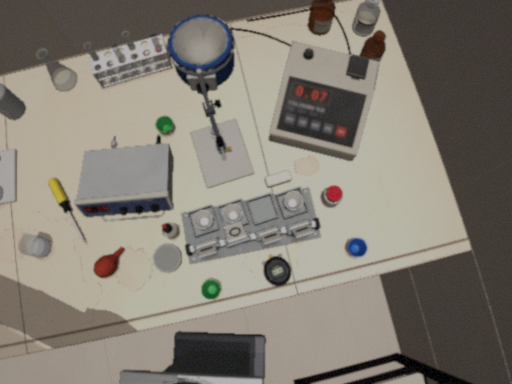

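The board sits at about (250,225) in the top picture. The third bin from the left, at (262,210), looks empty, and the second tag, at (235,232), shows its ring. I'll enlarge it and measure.

```bash
cat > h.py <<'E'
from cell import arm
import cv2, numpy as np
from scipy.spatial.transform import Rotation as R
def K(p):
    h=p["image"].shape[0]; f=h/2/np.tan(np.radians(p["vfov"])/2)
    return np.array([[f,0,p["cx"]],[0,f,p["cy"]],[0,0,1]])
def ray(p,uv):
    n=cv2.undistortPoints(np.array([[uv]],float),K(p),np.array(p["D"]))[0,0]
    P=np.array(p["pose"]); return P[:3,3],P[:3,:3]@np.array([n[0],n[1],1])
def atz(p,uv,z):
    o,d=ray(p,uv); return o+d*(z-o[2])/d[2]
def proj(p,X):
    P=np.array(p["pose"]); r=np.linalg.inv(P)
    rv=cv2.Rodrigues(r[:3,:3])[0]
    return cv2.projectPoints(np.array(X,float).reshape(-1,1,3),rv,r[:3,3],K(p),np.array(p["D"]))[0][:,0]
def cloud(p):
    d=p["depth"]; v,u=np.nonzero(d>0)
    n=cv2.undistortPoints(np.stack([u,v],1).astype(float).reshape(-1,1,2),K(p),np.array(p["D"]))[:,0]
    c=np.c_[n,np.ones(len(n))]*d[v,u][:,None]; P=np.array(p["pose"])
    return c@P[:3,:3].T+P[:3,3],u,v
E
python3 - <<'E'
from h import *
for n in ["top","scene"]:
    p=arm.camera(n)
    x0,y0,w,h=(170,175,160,110) if n=="top" else (130,160,210,130)
    im=cv2.resize(p["image"][y0:y0+h,x0:x0+w,::-1],None,fx=4.5 if n=="top" else 3.8,fy=4.5 if n=="top" else 3.8,interpolation=cv2.INTER_CUBIC)
    cv2.imwrite(f"pics/{n}_z.png",im)
    for t,z in [("board",0),("bin_1",.006),("crucible_1_centre",.025),("tag_a_hinge",.05),("tag_a",.07),("dropper",0),("jar",0),("petri_dish",0),("stopwatch",0),("rubber_block",0)]:
        for r in arm.pinpoint(p,t):
            print(n,t,[round(float(c),1) for c in r["centre"]],round(r["conf"],2),atz(p,r["centre"],z).round(3))
E
```

```text
top board [248.6, 222.0] 0.79 [ 0.497 -0.117  0.   ]
top board [204.7, 217.2] 0.41 [ 0.505 -0.013  0.   ]
top bin_1 [292.0, 202.5] 0.89 [ 0.546 -0.218  0.006]
top bin_1 [204.5, 222.1] 0.85 [ 0.493 -0.014  0.006]
top bin_1 [235.7, 214.7] 0.79 [ 0.513 -0.087  0.006]
top bin_1 [264.1, 210.5] 0.77 [ 0.525 -0.153  0.006]
top crucible_1_centre [232.9, 209.2] 0.54 [ 0.522 -0.081  0.025]
top crucible_1_centre [356.0, 246.6] 0.52 [ 0.444 -0.364  0.025]
top tag_a_hinge [240.7, 240.2] 0.88 [ 0.448 -0.103  0.05 ]
top tag_a_hinge [204.3, 217.0] 0.2 [ 0.497 -0.019  0.05 ]Traceback (most recent call last):
  File "<stdin>", line 8, in <module>
ValueError: it knows: bin, board, crucible_1_centre, crucible_2_centre, crucible_3_centre, dropper, jar, petri_dish, rubber_block, stopwatch, tag_a_hinge, tag_b_hinge, tag_c_hinge, tag_d_hinge
```

View pics/top_z.png

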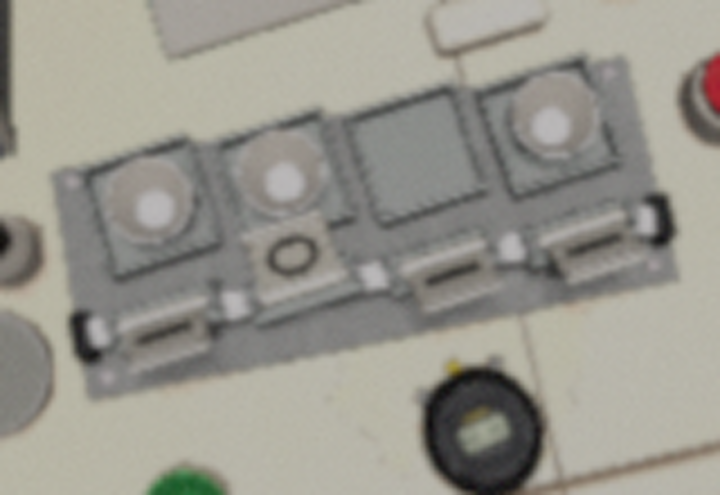

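Top crop, bins from left to right: full, full, empty, full. Tags: bar, ring, bar, bar. So the leftmost and rightmost tags are wrong. I'll get the board pose accurately and check against the scene camera.

```bash
python3 - <<'E'
from h import *
from scipy.optimize import least_squares
obs=[]
for n in ["top","scene"]:
    p=arm.camera(n)
    if n=="scene":
        x0,y0,w,h=(150,165,170,90)
        cv2.imwrite("pics/scene_z.png",cv2.resize(p["image"][y0:y0+h,x0:x0+w,::-1],None,fx=4.5,fy=4.5,interpolation=cv2.INTER_CUBIC))
    for t,z in [("board",0),("bin",.006),("crucible_1_centre",.025),("tag_a_hinge",.05),("dropper",0),("jar",0),("petri_dish",0),("stopwatch",0),("rubber_block",0)]:
        for r in arm.pinpoint(p,t):
            print(n,t,[round(float(c),1) for c in r["centre"]],round(r["conf"],2),atz(p,r["centre"],z).round(3))
    if n=="top":
        # corners of plate from crop (px/4.5+offset), z=.006
        cor=[(52,172),(622,57),(680,278),(90,400)]
        C=[atz(p,(170+a/4.5,175+b/4.5),.006) for a,b in cor]
        C=np.array(C)[:,:2]; print(C.round(4))
        M=np.array([[61,155],[61,-155],[-61,-155],[-61,155]])/1e3
        f=lambda q:(np.c_[np.cos(q[2])*M[:,0]-np.sin(q[2])*M[:,1]+q[0],np.sin(q[2])*M[:,0]+np.cos(q[2])*M[:,1]+q[1]]-C).ravel()
        s=least_squares(f,[.5,-.1,0]); print("pose",s.x.round(4),(s.fun*1000).round(1))
    # cloud
    X,u,v=cloud(p); q=s.x; c,sn=np.cos(q[2]),np.sin(q[2])
    d=X[:,:2]-q[:2]; B=np.c_[c*d[:,0]+sn*d[:,1],-sn*d[:,0]+c*d[:,1],X[:,2]]
    for y in [.105,.035,-.035,-.105]:
        m=(abs(B[:,1]-y)<.018)&(abs(B[:,0]+.03)<.045)&(B[:,2]>.06)
        b=B[m]
        m2=(abs(B[:,1]-y)<.015)&(abs(B[:,0]-.03)<.015)
        print(n,y,m.sum(), b.mean(0).round(4) if m.any() else None, "zmax",b[:,2].max().round(3) if m.any() else None,"x at top",b[b[:,2]>.08,0].mean().round(4) if m.any() else None,"bin zmed",np.median(B[m2,2]).round(4))
    m=(X[:,2]<.003)&(abs(B[:,0])<.15)&(abs(B[:,1])<.3); print("table z",np.median(X[(abs(X[:,2])<.02)&(abs(B[:,0])<.15)&(B[:,0]<-.08),2]))
E
```

```text
top board [250.6, 222.7] 0.93 [ 0.496 -0.122  0.   ]
top bin [234.1, 214.9] 0.7 [ 0.512 -0.083  0.006]
top bin [289.0, 200.4] 0.65 [ 0.551 -0.211  0.006]
top bin [200.6, 222.5] 0.63 [ 0.491 -0.005  0.006]
top bin [263.8, 208.8] 0.63 [ 0.529 -0.152  0.006]
top crucible_1_centre [232.3, 213.4] 0.88 [ 0.512 -0.08   0.025]
top crucible_1_centre [356.7, 246.9] 0.64 [ 0.444 -0.365  0.025]
top tag_a_hinge [238.5, 240.1] 0.93 [ 0.448 -0.098  0.05 ]
top tag_a_hinge [292.6, 198.9] 0.23 [ 0.545 -0.216  0.05 ]
top dropper [171.1, 234.5] 0.84 [0.461 0.063 0.   ]
top jar [328.8, 199.8] 0.82 [ 0.557 -0.306  0.   ]
top petri_dish [167.0, 256.3] 0.89 [0.41  0.069 0.   ]
top petri_dish [238.6, 238.8] 0.53 [ 0.457 -0.096  0.   ]
top stopwatch [274.0, 272.1] 0.58 [ 0.383 -0.18   0.   ]
top rubber_block [278.2, 180.6] 0.65 [ 0.601 -0.185  0.   ]
[[ 0.5119  0.0412]
 [ 0.5838 -0.2564]
 [ 0.4671 -0.2869]
 [ 0.3946  0.0131]]
pose [ 0.4893 -0.1222  0.2382] [ 0.2  1.6  1.4 -2.1 -0.5 -0.3 -1.1  0.8]
top 0.105 158 [-0.0459  0.1045  0.0781] zmax 0.092 x at top -0.0523 bin zmed 0.0174
top 0.035 208 [-0.0142  0.036
[... 784 characters left out ...]
226.8] 0.78 [ 0.572 -0.302  0.   ]
scene petri_dish [153.6, 203.9] 0.77 [0.401 0.068 0.   ]
scene petri_dish [272.5, 221.2] 0.39 [ 0.526 -0.207  0.   ]
scene stopwatch [232.3, 254.2] 0.64 [ 0.394 -0.183  0.   ]
scene stopwatch [152.6, 205.1] 0.48 [0.396 0.067 0.   ]
scene rubber_block [278.1, 196.8] 0.51 [ 0.603 -0.176  0.   ]
scene 0.105 68 [-0.0518  0.1025  0.0815] zmax 0.091 x at top -0.0545 bin zmed 0.0092
scene 0.035 241 [-0.0147  0.0348  0.0757] zmax 0.091 x at top -0.0081 bin zmed 0.0109
scene -0.035 67 [-0.0522 -0.0368  0.0821] zmax 0.09 x at top -0.0542 bin zmed 0.0082
scene -0.105 66 [-0.053  -0.106   0.0833] zmax 0.09 x at top -0.0547 bin zmed 0.0085
table z -5.734571428239743e-05
```

View pics/scene_z.png

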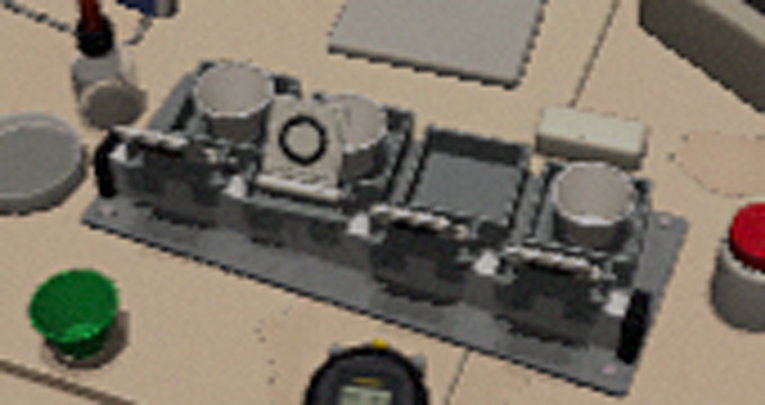

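View pics/wrist0.png

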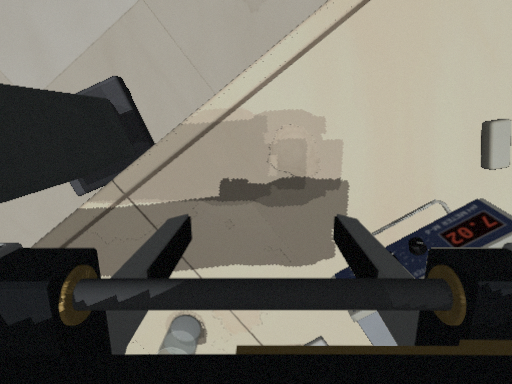

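Both cameras agree: the full bins are at board y = +105, +35 and -105, and the bin at -35 is empty. The tag at y = +35 is back (ring), and +105, -35 and -105 are forward (bar). So I tip +105 and -105. The green crucible at (210,288) and the blue one at (356,247) in the top picture are look-alikes off the board, and I leave them alone. Next I check the clearance along the path.

```bash
python3 - <<'E'
from h import *
q=[.4893,-.1222,.2382]; c,s=np.cos(q[2]),np.sin(q[2])
for n in ["top","scene"]:
    p=arm.camera(n); X,u,v=cloud(p)
    for y0 in np.arange(-.4,.75,.1):
        r=[]
        for x0 in np.arange(.1,.8,.1):
            m=(X[:,0]>=x0)&(X[:,0]<x0+.1)&(X[:,1]>=y0)&(X[:,1]<y0+.1)&(X[:,2]<.6)
            r.append(f"{np.percentile(X[m,2],99.5):.2f}" if m.sum()>5 else " -- ")
        print(n,f"y{y0:+.1f}",r)
E
```

```text
top y-0.4 ['-0.80', '-0.80', '0.00', '0.03', '0.06', '0.08', '0.13']
top y-0.3 ['-0.80', '-0.80', '0.02', '0.09', '0.06', '0.08', '0.12']
top y-0.2 ['0.00', '-0.80', '0.02', '0.09', '0.04', '0.07', '0.11']
top y-0.1 ['0.01', '0.00', '0.03', '0.09', '0.04', '0.21', '0.31']
top y-0.0 ['0.01', '0.00', '0.02', '0.10', '0.10', '0.08', '0.03']
top y+0.1 ['0.00', '0.00', '0.05', '0.08', '0.10', '0.08', '0.03']
top y+0.2 ['0.00', '0.00', '0.05', '0.08', '0.10', '0.07', '0.00']
top y+0.3 ['0.00', '0.00', '0.07', '0.07', '0.03', '0.00', '0.00']
top y+0.4 ['0.00', '0.00', '0.00', '0.01', '0.03', '0.02', '0.11']
top y+0.5 ['-0.80', ' -- ', ' -- ', '0.00', '0.02', '0.02', '0.08']
top y+0.6 [' -- ', ' -- ', ' -- ', ' -- ', ' -- ', ' -- ', ' -- ']
top y+0.7 [' -- ', ' -- ', ' -- ', ' -- ', ' -- ', ' -- ', ' -- ']
scene y-0.4 [' -- ', ' -- ', '0.00', '0.03', '0.06', '0.08', '0.13']
scene y-0.3 [' -- ', ' -- ', '0.02', '0.09', '0.06', '0.08', '0.12']
scene y-0.2 ['0.00', '-0.00', '0.02', '0.09', '0.04', '0.07', '0.11']
scene y-0.1 ['0.02', '0.00', '0.03', '0.09', '0.04', '0.21', '0.30']
scene y-0.0 ['0.02', '0.00', '0.02', '0.09', '0.10', '0.08', '0.03']
scene y+0.1 ['0.00', '0.00', '0.05', '0.07', '0.10', '0.08', '0.03']
scene y+0.2 ['0.00', '0.00', '0.05', '0.07', '0.10', '0.07', '0.00']
scene y+0.3 ['0.00', '0.00', '0.07', '0.07', '0.03', '0.00', '0.00']
scene y+0.4 ['-0.00', '0.00', '0.00', '0.07', '0.15', '0.02', '0.13']
scene y+0.5 [' -- ', '0.00', '0.00', '0.00', '0.20', '0.31', '0.18']
scene y+0.6 [' -- ', '-0.60', '0.09', '0.10', '0.07', '0.05', '0.26']
scene y+0.7 ['-0.60', '-0.60', '0.01', '0.09', '0.07', '0.00', '0.06']
```

Emit:
servo_tool(plan=[0, 0, 0, 0, 0, 0.1176, 0, 0, 0, 0, 0, 0, 0.1176, 0, 0, 0, 0, 0, 0, 0.1176, 0, 0, 0, 0, 0, 0, 0.1176, 0, 0, 0, 0, 0, 0, 0.1176, 0, 0, 0, 0, 0, 0, 0.1176, 0, 0, 0, 0, 0, 0, 0.1176, 0, 0, 0, 0, 0, 0, 0.1176, 0, 0, 0, 0, 0, 0, 0, 0, 0, 0, 0, 0, 0, 0, 0], grip_force=20)

```text
clock: 2.33
position: [0.2384, 0.5777, 0.4046]
tool_rot: [3.141, -0.0, 0.242]
contact_force: [0.6, 0.4, -0.2]
finger_gap: 0.0308
```

Emit:
servo_tool(plan=[0.3, 3, 0, 0, 0, 0, 0, 0.3, 3, 0, 0, 0, 0, 0, 0.3, 3, 0, 0, 0, 0, 0, 0.3, 3, 0, 0, 0, 0, 0, 0.3, 3, 0, 0, 0, 0, 0, 0.3, 3, 0, 0, 0, 0, 0, 0.3, 3, 0, 0, 0, 0, 0, 0.3, 3, 0, 0, 0, 0, 0, 0.3, 3, 0, 0, 0, 0, 0, 0.3, 3, 0, 0, 0, 0, 0, -0.4, 3, 0, 0, 0, 0, 0, -0.4, 3, 0, 0, 0, 0, 0, -0.4, 3, 0, 0, 0, 0, 0, -0.4, 3, 0, 0, 0, 0, 0, -0.4, 3, 0, 0, 0, 0, 0, -0.4, 3, 0, 0, 0, 0, 0, -0.4, 3, 0, 0, 0, 0, 0, -0.4, 3, 0, 0, 0, 0, 0, -0.4, 3, 0, 0, 0, 0, 0, 0, 0, 0, 0, 0, 0, 0])

```text
clock: 4.0
position: [0.3674, 0.018, 0.405]
tool_rot: [-3.142, -0.001, 0.238]
contact_force: [0.6, 0.0, 0.3]
finger_gap: 0.0006
```

```bash
cat > st.py <<'E'
from h import *
s=arm.get_state(); q=[.4893,-.1222,.2382]; c,sn=np.cos(q[2]),np.sin(q[2])
d=s["position"][:2]-q[:2]; print("clock",s["clock"],"board xy mm",(1e3*np.array([c*d[0]+sn*d[1],-sn*d[0]+c*d[1]])).round(1),"tip z",(s["position"][2]-.199).round(4),s["tool_rot"].round(3),"gap",s["finger_gap"],"F",s["contact_force"].round(1),"q",s["q"].round(2))
E
python3 st.py; python3 - <<'E'
from h import *
for n in ["top","scene"]:
    p=arm.camera(n)
    x0,y0,w,h=(150,165,180,120) if n=="top" else (130,130,190,140)
    cv2.imwrite(f"pics/{n}_b.png",cv2.resize(p["image"][y0:y0+h,x0:x0+w,::-1],None,fx=4,fy=4,interpolation=cv2.INTER_CUBIC))
E
```

```text
clock 4.0 board xy mm [-85.4 165. ] tip z 0.206 [-3.142e+00 -1.000e-03  2.380e-01] gap 0.0006046600141022745 F [0.6 0.  0.3] q [-0.78 -0.1   0.62  2.21  0.07  1.01  0.03]
```

View pics/scene_b.png

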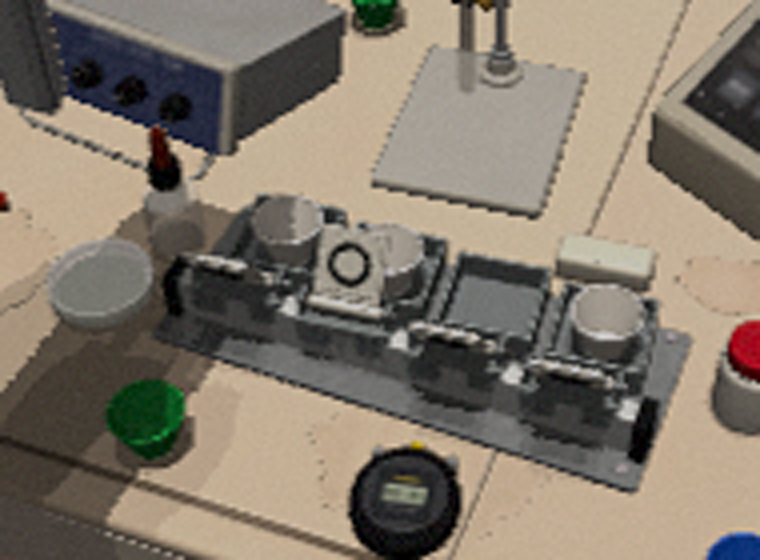

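Nothing has been touched, and all four tags look as before. Now I descend in front of the left tag.

Emit:
servo_tool(plan=[-0.5, 3, 0, 0, 0, 0, 0, -0.5, 3, 0, 0, 0, 0, 0, 0, 0, 2, 0, 0, 0, 0, 0, 0, 2, 0, 0, 0, 0, 0, 0, 2, 0, 0, 0, 0, 0, 0, 2, 0, 0, 0, 0, 0, 0, 2, 0, 0, 0, 0, 0, 0, 2, 0, 0, 0, 0, 0, 0, 0, 0, 0, 0, 0, 0, 0, 0, 0, 0, 0, 0])

```text
clock: 4.93
position: [0.3717, -0.0378, 0.2845]
tool_rot: [3.141, 0.003, 0.24]
contact_force: [-0.2, -0.4, -0.6]
finger_gap: 0.0007
```

```bash
python3 st.py; python3 - <<'E'
from h import *
ims=[]
for n in ["top","scene"]:
    p=arm.camera(n)
    x0,y0,w,h=(150,165,180,120)
    ims.append(cv2.resize(p["image"][y0:y0+h,x0:x0+w,::-1],None,fx=4,fy=4,interpolation=cv2.INTER_CUBIC)[:,:])
cv2.imwrite("pics/top_c.png",ims[0]);cv2.imwrite("pics/scene_c.png",ims[1])
E
```

```text
clock 4.9333 board xy mm [-94.3 109.7] tip z 0.0855 [3.141e+00 3.000e-03 2.400e-01] gap 0.0007158624141795718 F [-0.2 -0.4 -0.6] q [-0.66  0.19  0.74  2.33 -0.2   0.68  0.47]
```

View pics/scene_c.png

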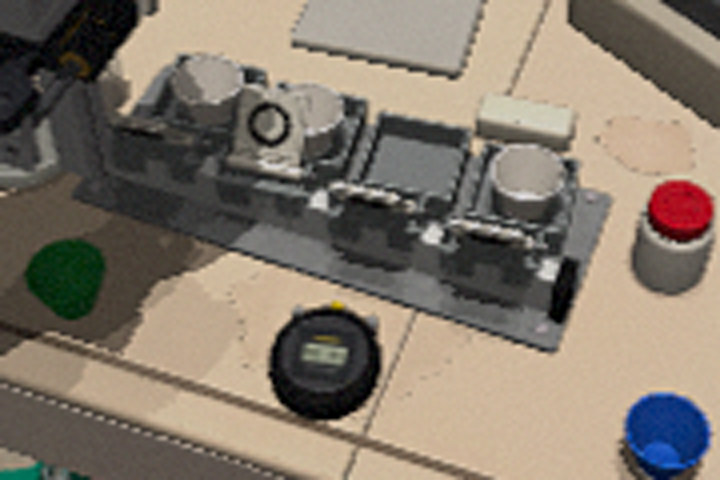

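Emit:
servo_tool(plan=[0, 0.4, 1.2, 0, 0, 0, 0, 0, 0, 0, 0, 0, 0, 0, 0.4, 0, 0, 0, 0, 0, 0, 0.4, 0, 0, 0, 0, 0, 0, 0.4, 0, 0, 0, 0, 0, 0, 0.4, 0, 0, 0, 0, 0, 0, 0.4, 0, 0, 0, 0, 0, 0, 0.4, 0, 0, 0, 0, 0, 0, 0.4, 0, 0, 0, 0, 0, 0, 0.4, 0, 0, 0, 0, 0, 0, 0.4, 0, 0, 0, 0, 0, 0, 0.4, 0, 0, 0, 0, 0, 0, 0.4, 0, 0, 0, 0, 0, 0])

```text
clock: 6.12
position: [0.4159, -0.0318, 0.2727]
tool_rot: [3.141, 0.0, 0.238]
contact_force: [-0.4, -0.2, -0.3]
finger_gap: 0.0005
```

```bash
python3 st.py; python3 - <<'E'
from h import *
p=arm.camera("scene")
x0,y0,w,h=(150,165,180,120)
cv2.imwrite("pics/scene_d.png",cv2.resize(p["image"][y0:y0+h,x0:x0+w,::-1],None,fx=4,fy=4,interpolation=cv2.INTER_CUBIC))
E
```

```text
clock 6.1167 board xy mm [-50.  105.2] tip z 0.0737 [3.141 0.    0.238] gap 0.0005268999880977678 F [-0.4 -0.2 -0.3] q [-0.6   0.31  0.69  2.24 -0.31  0.69  0.54]
```

View pics/scene_d.png

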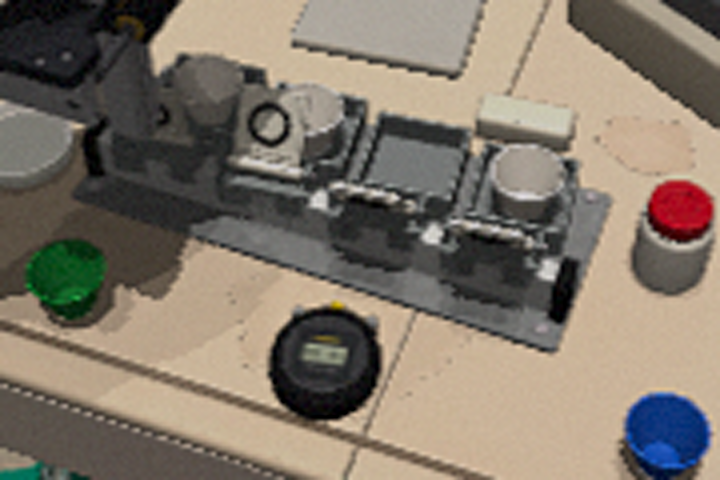

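The tag is coming up and part of its ring now shows beside the finger. I push on past upright, then back off.

Emit:
servo_tool(plan=[0.4, 0, 0, 0, 0, 0, 0, 0.4, 0, 0, 0, 0, 0, 0, 0.4, 0, 0, 0, 0, 0, 0, 0.4, 0, 0, 0, 0, 0, 0, 0, 0, 0, 0, 0, 0, 0, 0, 0, 0, 0, 0, 0, 0, 0, 0, 0, 0, 0, 0, 0, 0, 0, 0, 0, 0, 0, 0, -1, 0, 0, 0, 0, 0, 0, -1, 0, 0, 0, 0, 0, 0, -1, 0, 0, 0, 0, 0, 0, -1, 0, 0, 0, 0, 0, 0, -1, 0, 0, 0, 0, 0, 0, -1, 0, 0, 0, 0, 0, 0, 0, 0, 0, 0, 0, 0, 0])

```text
clock: 7.42
position: [0.3708, -0.0427, 0.2726]
tool_rot: [-3.141, 0.001, 0.237]
contact_force: [0.1, -0.6, 0.1]
finger_gap: 0.0003
```

```bash
python3 st.py; python3 - <<'E'
from h import *
p=arm.camera("scene")
x0,y0,w,h=(150,165,180,120)
cv2.imwrite("pics/scene_e.png",cv2.resize(p["image"][y0:y0+h,x0:x0+w,::-1],None,fx=4,fy=4,interpolation=cv2.INTER_CUBIC))
E
```

```text
clock 7.4167 board xy mm [-96.4 105.2] tip z 0.0736 [-3.141e+00  1.000e-03  2.370e-01] gap 0.0002700966321462446 F [ 0.1 -0.6  0.1] q [-0.63  0.22  0.73  2.34 -0.25  0.65  0.52]
```

View pics/scene_e.png

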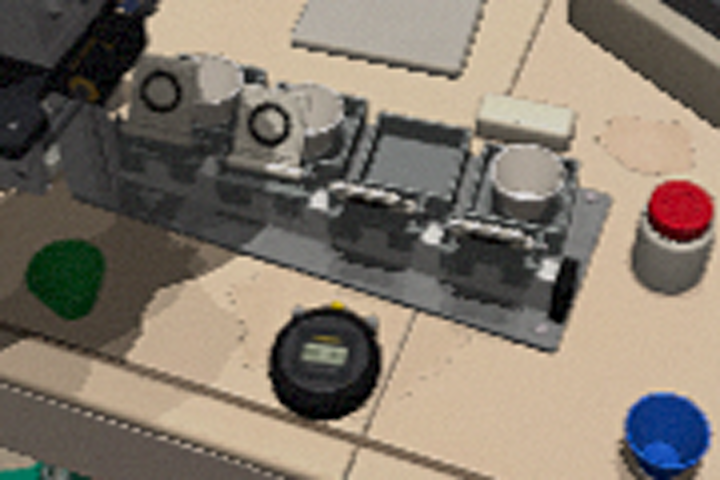

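The left tag now leans back with its ring showing at (160,92). I rise, move 210 mm to the right-hand tag and come down.

Emit:
servo_tool(plan=[0, 0, -2, 0, 0, 0, 0, 0, 0, -2, 0, 0, 0, 0, 0, 0, -2, 0, 0, 0, 0, 0, 3, 0, 0, 0, 0, 0, 0, 3, 0, 0, 0, 0, 0, 0, 3, 0, 0, 0, 0, 0, 0, 3, 0, 0, 0, 0, 0, 0, 3, 0, 0, 0, 0, 0, 0, 3, 0, 0, 0, 0, 0, 0, 3, 0, 0, 0, 0, 0, 0, 0, 0, 0, 0, 0, 0, 0, 0, 0, 0, 0, 0, 0, 0, 0, 2, 0, 0, 0, 0, 0, 0, 2, 0, 0, 0, 0, 0, 0, 2, 0, 0, 0, 0, 0, 0, 0, 0, 0, 0, 0, 0, 0, 0, 0, 0, 0, 0])

```text
clock: 8.88
position: [0.4223, -0.2456, 0.2726]
tool_rot: [-3.141, 0.001, 0.239]
contact_force: [0.0, 0.1, 0.3]
finger_gap: 0.0003
```

```bash
python3 st.py; python3 - <<'E'
from h import *
p=arm.camera("scene")
x0,y0,w,h=(150,165,180,120)
cv2.imwrite("pics/scene_f.png",cv2.resize(p["image"][y0:y0+h,x0:x0+w,::-1],None,fx=4,fy=4,interpolation=cv2.INTER_CUBIC))
E
```

```text
clock 8.8833 board xy mm [ -94.2 -104.1] tip z 0.0736 [-3.141e+00  1.000e-03  2.390e-01] gap 0.0003152032924728294 F [0.  0.1 0.3] q [-0.16  0.46  0.76  2.08 -0.45  0.77  1.12]
```

View pics/scene_f.png

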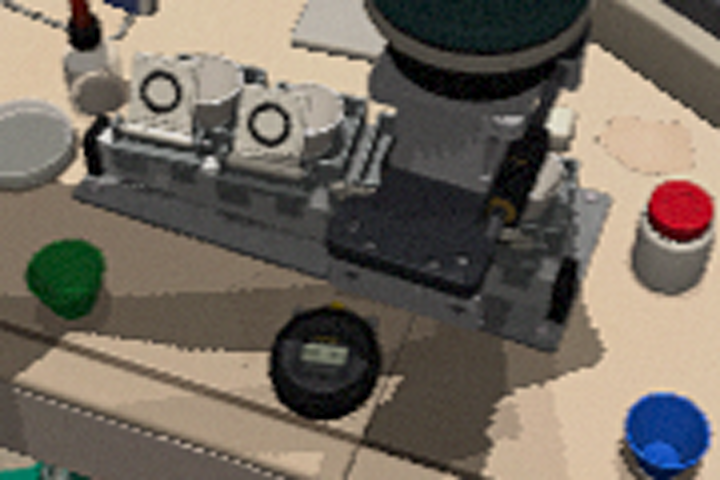

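The hand hides the right tag, but the measured pose is in line with it (board y = -104, tip z = 74 mm). I push the same 60 mm as before, hold, and back off.

Emit:
servo_tool(plan=[0.4, 0, 0, 0, 0, 0, 0, 0.4, 0, 0, 0, 0, 0, 0, 0.4, 0, 0, 0, 0, 0, 0, 0.4, 0, 0, 0, 0, 0, 0, 0.4, 0, 0, 0, 0, 0, 0, 0.4, 0, 0, 0, 0, 0, 0, 0.4, 0, 0, 0, 0, 0, 0, 0.4, 0, 0, 0, 0, 0, 0, 0.4, 0, 0, 0, 0, 0, 0, 0.4, 0, 0, 0, 0, 0, 0, 0.4, 0, 0, 0, 0, 0, 0, 0.4, 0, 0, 0, 0, 0, 0, 0.4, 0, 0, 0, 0, 0, 0, 0.4, 0, 0, 0, 0, 0, 0, 0.4, 0, 0, 0, 0, 0, 0, 0, 0, 0, 0, 0, 0, 0, 0, 0, 0, 0, 0, 0, 0, 0, 0, 0, 0, 0, 0, 0])

```text
clock: 10.43
position: [0.4804, -0.2322, 0.2727]
tool_rot: [3.142, 0.0, 0.238]
contact_force: [-0.9, 1.6, 0.4]
finger_gap: 0.0005
```

Emit:
servo_tool(plan=[-1, 0, 0, 0, 0, 0, 0, -1, 0, 0, 0, 0, 0, 0, -1, 0, 0, 0, 0, 0, 0, -1, 0, 0, 0, 0, 0, 0, -1, 0, 0, 0, 0, 0, 0, -1, 0, 0, 0, 0, 0, 0, 0, 0, -3, 0, 0, 0, 0, 0, 0, -3, 0, 0, 0, 0, 0, 0, -3, 0, 0, 0, 0, 0, 0, -3, 0, 0, 0, 0, 0, 0, -3, 0, 0, 0, 0, 0, -3, 0, 0, 0, 0, 0, 0, -3, 0, 0, 0, 0, 0, 0, -3, 0, 0, 0, 0, 0, 0, -3, 0, 0, 0, 0, 0, 0, -3, 0, 0, 0, 0, 0, 0, -3, 0, 0, 0, 0, 0, 0, -3, 0, 0, 0, 0, 0, 0, -3, 0, 0, 0, 0, 0])

```text
clock: 12.02
position: [0.3644, -0.0123, 0.4227]
tool_rot: [-3.141, -0.001, 0.238]
contact_force: [1.1, -0.4, -0.5]
finger_gap: 0.0008
```

Emit:
servo_tool(plan=[0, -3, 0, 0, 0, 0, 0, 0, -3, 0, 0, 0, 0, 0, 0, -3, 0, 0, 0, 0, 0, 0, -3, 0, 0, 0, 0, 0, 0, -3, 0, 0, 0, 0, 0, 0, -3, 0, 0, 0, 0, 0, 0, -3, 0, 0, 0, 0, 0, 0, 0, 0, 0, 0, 0, 0, 0, 0, 0, 0, 0, 0, 0])

```text
clock: 12.77
position: [0.3156, 0.1913, 0.4224]
tool_rot: [3.141, 0.0, 0.24]
contact_force: [0.1, -0.4, 0.2]
finger_gap: 0.0006
```

```bash
python3 st.py; python3 - <<'E'
from h import *
q=[.4893,-.1222,.2382]; c,sn=np.cos(q[2]),np.sin(q[2])
for n in ["top","scene"]:
    p=arm.camera(n)
    x0,y0,w,h=(150,165,180,120)
    cv2.imwrite(f"pics/{n}_g.png",cv2.resize(p["image"][y0:y0+h,x0:x0+w,::-1],None,fx=4,fy=4,interpolation=cv2.INTER_CUBIC))
    X,u,v=cloud(p); d=X[:,:2]-q[:2]; B=np.c_[c*d[:,0]+sn*d[:,1],-sn*d[:,0]+c*d[:,1],X[:,2]]
    for y in [.105,.035,-.035,-.105]:
        m=(abs(B[:,1]-y)<.018)&(abs(B[:,0]+.03)<.045)&(B[:,2]>.08)&(B[:,2]<.11)
        print(n,y,m.sum(),"x at top",B[m,0].mean().round(4) if m.any() else None)
    for t,z in [("dropper",0),("jar",0),("petri_dish",0),("stopwatch",0),("rubber_block",0),("crucible_1_centre",.025)]:
        print(n,t,[atz(p,r["centre"],z).round(3)[:2].tolist() for r in arm.pinpoint(p,t) if r["conf"]>.4])
E
```

```text
clock 12.7667 board xy mm [-94.8 345.6] tip z 0.2234 [3.141 0.    0.24 ] gap 0.0005749050188457756 F [ 0.1 -0.4  0.2] q [-0.95 -0.1   0.31  2.18  0.03  1.06 -0.42]
top 0.105 97 x at top -0.0083
top 0.035 95 x at top -0.0077
top -0.035 79 x at top -0.0517
top -0.105 90 x at top -0.008
top dropper [[0.465, 0.062], [0.561, -0.308]]
top jar [[0.564, -0.307]]
top petri_dish [[0.409, 0.072]]
top stopwatch [[0.392, -0.188]]
top rubber_block [[0.603, -0.183]]
top crucible_1_centre [[0.517, -0.089], [0.444, -0.367]]
scene 0.105 84 x at top -0.0078
scene 0.035 92 x at top -0.0081
scene -0.035 49 x at top -0.0545
scene -0.105 100 x at top -0.0082
scene dropper [[0.468, 0.064]]
scene jar [[0.56, -0.303]]
scene petri_dish [[0.388, 0.061]]
scene stopwatch [[0.391, -0.182], [0.5, -0.138]]
scene rubber_block [[0.497, -0.111], [0.601, -0.186]]
scene crucible_1_centre [[0.436, -0.367], [0.506, -0.083]]
```

View pics/scene_g.png

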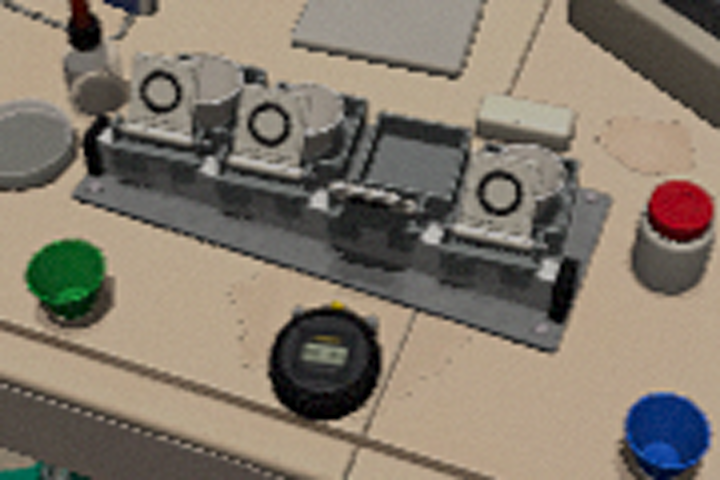

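View pics/top_g.png

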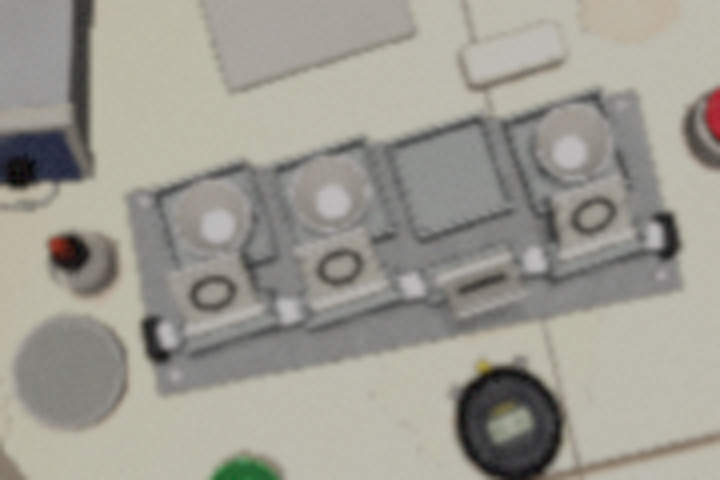

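Both pictures show rings up at the three full bins and the bar up at the empty one. The crucibles and bystanders look unmoved. I hand it in.

```bash
python3 -c "
from cell import arm
print(arm.finish_job())"
```

```text
the job is handed in; nothing more can be done
None
```

I tipped the two wrong tags, the outermost left and outermost right (board y = +105 and -105 mm), back towards their full bins with the closed fingertips. The other two tags were already right and I left them. The job was handed in at about 13 s of the 64 s allowed.

- **Tags:** in the last top and scene pictures the three tags at full bins lean back, ring up (tops at board x of about -8 mm). The tag at the empty bin (y = -35 mm) leans forward, bar up (top at about -52 to -55 mm).
- **Force:** the force readings after each move stayed below 2 N. I did not see the peak during a push.
- **Crucibles and bystanders:** all look unmoved in both pictures. Network positions agree to about 1 cm with the first ones, apart from the petri dish. The scene camera put it about 15 mm off, but the top camera had it within 3 mm of its start, so I take that as network error.
- **Not confirmed by the networks:** they reported only one of the three crucibles in the bins, so the other two I judged by eye. There were also a few false hits on board parts and on the jar.

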